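Round-bottom flasks back on their own cork rings

TASK

The three stoppered round-bottom flasks are standing on the wrong cork rings: put each one on the cork ring of its size (small flask on the small ring, medium on the medium, large on the large), seated and upright. Round flasks cannot stand on the bench, so park one first on the empty black rubber ring, which ends up empty again. Never lay a flask over, and leave the vial, the tweezers and the black-capped amber bottle where they are.

Things in the scene. Friction and masses are not known exactly. Their poses are not given: they have to be found in the camera images.
- flask_small: Small clear round flask (50 ml, 60 g) with a white stopper that stays in. Bulb 51 mm across; straight neck 28 mm across on its axis, 47 to 95 mm above the underside; stopper head 26 mm across, to 107 mm. Grip the neck from above, tool centre 75 mm above the underside. Origin: lowest point of the bulb; z up the neck. At first on the medium cork ring.
- flask_medium: Medium flask of the same kind (100 ml, 90 g): bulb 64 mm across, same 28 mm neck 61 to 108 mm above the underside, stopper head to 120 mm. Grip the neck with the tool centre 88 mm above the underside. Origin: lowest point of the bulb; z up the neck. At first on the large cork ring.
- flask_large: Large flask of the same kind (250 ml, 160 g): bulb 85 mm across, same 28 mm neck 83 to 132 mm above the underside, stopper head to 144 mm. Grip the neck with the tool centre 112 mm above the underside. Origin: lowest point of the bulb; z up the neck. At first on the small cork ring.
- ring_small: Small cork ring, fixed to the bench: 96 mm outside, 25 mm high, bore 30 mm straight through. Origin: centre of its underside, on the bench. A flask rests on the bore's upper edge with its bulb hanging into the bore: the small flask's underside is then 20 mm above the bench, the large flask's 22 mm.
- ring_medium: Medium cork ring, fixed: 118 mm outside, 30 mm high, bore 42 mm. Origin: centre of its underside, on the bench. The medium flask seated on it has its underside 22 mm above the bench, the small flask 19 mm.
- ring_large: Large cork ring, fixed: 140 mm outside, 35 mm high, bore 56 mm (the small flask would drop into it). Origin: centre of its underside, on the bench. The large flask seated on it has its underside 24 mm above the bench, the medium flask 18 mm.
- ring_spare: Black rubber flask ring, the only empty one at the start, fixed: 100 mm outside, 30 mm high, bore 40 mm. Origin: centre of its underside, on the bench. It holds any of the three flasks: underside above the bench 20 mm (small), 23 mm (medium), 25 mm (large).
- vial: Bystander: small clear glass vial with a blue cap, 24 mm in diameter, 45 mm tall, standing on the bench. Origin: centre of its underside.
- tweezers: Bystander: steel tweezers lying on the bench, 135 mm long, 15 mm wide, 8 mm high, along its x axis. Origin: near its middle, on the bench.
- amber_bottle: Bystander: amber glass bottle with a black cap and a paper label, 44 mm in diameter, 80 mm tall. Origin: centre of its underside.
Things that resemble listed ones, but are neither listed nor needed, are in the scene too. Leave any red look-alike of the ring_spare alone.

How it is judged:
By the outcome, as a careful person would: the job done as asked, in the order asked, and still so for the second after the job is handed in, with the robot touching nothing.
It also fails if it takes over 125 s, if anything falls off the work surface, if the arm or the gripper's body presses on something with over 40 N, if the wrist force passes 120 N, or if a joint passes its speed limit or range.

ROBOT

A 7-joint arm with a two-finger parallel gripper is mounted at the origin on the work surface. World frame = base frame: x ahead of the robot, y to its left, z up, the work surface at z = 0. Lengths are in mm, angles in rad, forces in N, time in s.
With the tool pointing down it reaches from about 425 to 950 mm from the base axis. Payload 4.7 kg.
Tool frame: the origin (TCP) lies between the finger pads, 19 mm behind the fingertips; this is the grasp point; z points along the fingers, y is the line along which they close (so a half turn about z gives the same grasp; the last joint's range is limited). The gripper opens to 85 mm and grips with 20 to 120 N. Pads are 22 mm wide; open, the fingers measure 114 mm over their backs; the gripper's body (76 mm by 85 mm) begins 54 mm behind the grasp point. The pads swing forward as they close: fully open they stand 13 mm farther back than shut.
Start: joints at [-1.374, 0.469, -0.049, 1.532, 0.024, 1.141, -0.082], TCP at [151.08, 657.891, 250.035] pointing down, gripper open.
Joint ranges: [-2.59, 2.59], [-0.33, 1.99], [-1.39, 1.29], [0.1, 2.45], [-1.04, 4.18], [0.21, 1.99], [-2.66, 2.66]. Speed limits (rad/s): [2.57, 2.57, 3.14, 3.14, 3.14, 3.14, 3.14].

INTERFACE

Orientations are given as a rotation vector (axis times angle).
In Python, from station import bot, read_camera, camera_info, nets gives the robot as it stands. The module is installed in compiled form; this text tells all that it offers.
- The arm moves only by the shell command python3 -m jog 'ROWS' [FORCE]. ROWS is JSON, a list of rows, each a list of 3 entries, a list of its own where there are three numbers: the shift along the tool's x, y, z in units of 0.3 m (1.0 is 0.3 m), then the turn, a rotation vector about the tool's x, y, z in units of 2 pi rad (1.0 is 2 pi rad), then the opening, from 0 (shut) to 1 (fully open). A call has 1 to 8 rows; each row is the pose to reach, as a shift and turn from the pose commanded when the call began, along the tool's axes at that moment, turning the shorter way round; what a row does not reach only later rows make up. A row lasts 1/8 s, in which the tool goes at most 62.5 mm and 10.7 degrees, less where a joint would pass 70% of its speed; a pose out of reach is approached as far as the arm can. A call with a number of a shift or a turn outside -1 to 1 is refused whole. A call with a gripper value outside its range is refused whole. The fingers move at their own pace and stop on an object; FORCE is the grip in N (left out, the last holds). Time passes only in rows, so rows that repeat a pose let the fingers close. It gives the time, the measured TCP pose, the force, the opening and the grip force at its end, in the units of the state.
- bot.sense(): the state, without advancing time (a new reading comes with each control period).
- read_camera(name): name is "scene" or "side" or "wrist"; returns (picture, depth): 400x640x3 uint8, red, green, blue; 400x640 float32, mm along the optical axis (not along the pixel's ray), 0 where there is no reading.
- camera_info(name): a dict with "fx", "fy", "cx", "cy" (pixels), "D" ([k1, k2, p1, p2, k3] as OpenCV has them; the pictures are not rectified), "cam_to_world" (4x4, takes a point from camera to world coordinates). Camera axes: x right, y up, looking along -z (the intrinsics and any distortion apply to the point x, -y, -z); pixel columns grow to the right and rows downward; lengths in mm; the calibration is good to about 2 mm. A picture is of the moment at which its call begins: read the wrist's pose just before it. camera_info takes no time and is no camera call; for the wrist camera it gives the pose at the moment of the call.
- bot.close_job(): hands the job in; it is judged then, once.
Trained networks look in the newest picture that a camera, given by its name, has taken for a name from the list of things; names that differ only in an ending like _2 or _b are one class to them, and where a whole thing is asked for, a point or a joint stands for the part that bears it (a point fixed in the world has none). Each returns a list of dicts, best first, with "score" (0 to 1); they miss things now and then, are a little off and sometimes report something else, mostly with a low value. They report only what shows in the picture. A call takes as long as a camera call. They do not tell look-alikes from the thing itself.
- nets.boxes_of(camera, label): "box" ([left, top, right, bottom] in pixels, round what is visible of it).
The state is a dict: "t": time; "joints": joint angles; "joint_vel": joint speeds; "joint_torque": joint torques, N m; "tool_pos": TCP position; "tool_rot": TCP orientation; "ft_force": force on the tool from outside, world axes, zero at the start; "moment": the same for the moment, N m; "gripper_width": finger opening in mm; "grasp_force": force on a finger pad.
Only numpy, scipy, OpenCV 4.12 (cv2) and the standard library are available. Lean on these libraries where they do the work, as an engineer would, in place of code of your own. Each camera call takes 0.05 s, during which the arm holds its last target. There are 200 camera calls.

## Working session

There is one attempt and no reset: what is moved stays moved. The work goes in short steps, Python scripts to look and compute and a shell command to move; the robot and the scene stay as the last step left them, time stands still between calls to the robot, and variables do not carry over. Pictures are saved under pics/ and viewed, at most 14 in all, crops included, and the job is handed in when it is done.

```bash
mkdir -p pics; cat > h.py <<'E'
import numpy as np, cv2
from station import bot, read_camera, camera_info, nets
from scipy.spatial.transform import Rotation as R
def pts(name,px,depth):
    i=camera_info(name); K=np.array([[i['fx'],0,i['cx']],[0,i['fy'],i['cy']],[0,0,1]])
    px=np.array(px,float).reshape(-1,1,2)
    n=cv2.undistortPoints(px,K,np.array(i['D'],float)).reshape(-1,2)
    d=np.array(depth,float).reshape(-1,1)
    c=np.hstack([n[:,:1]*d,-n[:,1:]*d,-d]); M=np.array(i['cam_to_world'])
    return c@M[:3,:3].T+M[:3,3]
def cloud(name,depth):
    v,u=np.mgrid[0:400,0:640]
    return pts(name,np.stack([u.ravel(),v.ravel()],1),depth.ravel()).reshape(400,640,3)
def proj(name,P):
    i=camera_info(name); K=np.array([[i['fx'],0,i['cx']],[0,i['fy'],i['cy']],[0,0,1]])
    M=np.linalg.inv(np.array(i['cam_to_world'])); c=np.array(P).reshape(-1,3)@M[:3,:3].T+M[:3,3]
    c=c*[1,-1,-1]
    return cv2.projectPoints(c,np.zeros(3),np.zeros(3),K,np.array(i['D'],float))[0].reshape(-1,2)
def go(P):  # shift units for target world TCP
    s=bot.sense(); r=R.from_rotvec(s['tool_rot'])
    return np.round(r.inv().apply(np.array(P)-s['tool_pos'])/300,4)
E
python3 - <<'E'
from h import *
s=bot.sense(); print(s['t'],s['tool_pos'],R.from_rotvec(s['tool_rot']).as_matrix().round(3).tolist())
for n in ['scene','side']:
    im,d=read_camera(n); cv2.imwrite(f'pics/{n}0.png',im[:,:,::-1]); np.save(f'{n}_d.npy',d)
    print(n,np.array(camera_info(n)['cam_to_world']).round(2).tolist())
    for l in ['flask_small','flask_medium','flask_large','ring_small','ring_medium','ring_large','ring_spare','vial','tweezers','amber_bottle']:
        print(l,[(np.round(b['box']).astype(int).tolist(),round(b['score'],2)) for b in nets.boxes_of(n,l)[:4]])
E
```

```text
0.0 [150.99677836 657.33830813 248.9338424 ] [[-0.975, 0.224, -0.0], [0.224, 0.975, -0.002], [-0.0, -0.002, -1.0]]
scene [[-0.64, -0.54, 0.54, 1125.61], [0.77, -0.45, 0.46, 412.51], [-0.0, 0.71, 0.7, 775.15], [0.0, 0.0, 0.0, 1.0]]
flask_small [([400, 165, 421, 207], 0.71)]
flask_medium [([283, 161, 312, 213], 0.78)]
flask_large [([422, 231, 471, 300], 0.65), ([201, 195, 225, 229], 0.37)]
ring_small [([415, 279, 468, 316], 0.86)]
ring_medium [([377, 184, 434, 235], 0.79)]
ring_large [([268, 186, 328, 239], 0.89)]
ring_spare [([196, 145, 238, 182], 0.83), ([263, 133, 307, 169], 0.74), ([330, 248, 376, 289], 0.19)]
vial [([267, 185, 333, 236], 0.7), ([335, 170, 349, 179], 0.67), ([264, 134, 305, 168], 0.2)]
tweezers [([331, 246, 377, 287], 0.54)]
amber_bottle [([204, 196, 225, 229], 0.93)]
side [[-0.93, 0.21, -0.31, 337.47], [-0.37, -0.48, 0.79, 678.31], [0.01, 0.85, 0.52, 514.61], [0.0, 0.0, 0.0, 1.0]]
flask_small [([369, 198, 394, 250], 0.58), ([314, 180, 366, 212], 0.54)]
flask_medium [([327, 150, 353, 194], 0.61)]
flask_large []
ring_small [([327, 151, 355, 193], 0.56)]
ring_medium [([353, 230, 411, 273], 0.69)]
ring_large [([314, 177, 365, 215], 0.94), ([328, 151, 354, 192], 0.5)]
ring_spare [([383, 161, 421, 190], 0.95), ([348, 147, 379, 166], 0.79)]
vial [([387, 197, 399, 213], 0.63)]
tweezers [([267, 223, 317, 244], 0.77)]
amber_bottle [([298, 140, 317, 173], 0.6), ([372, 199, 390, 251], 0.54)]
```

View pics/scene0.png

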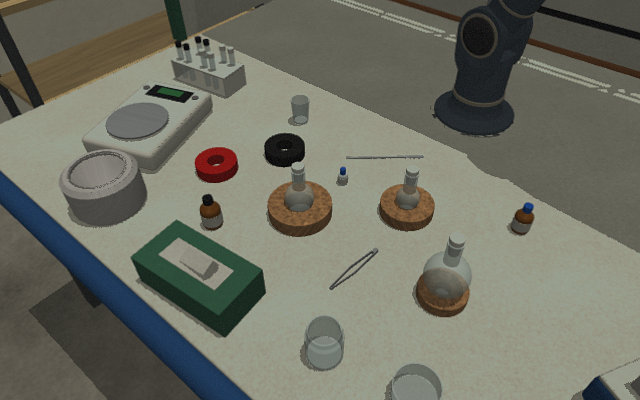

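View pics/side0.png

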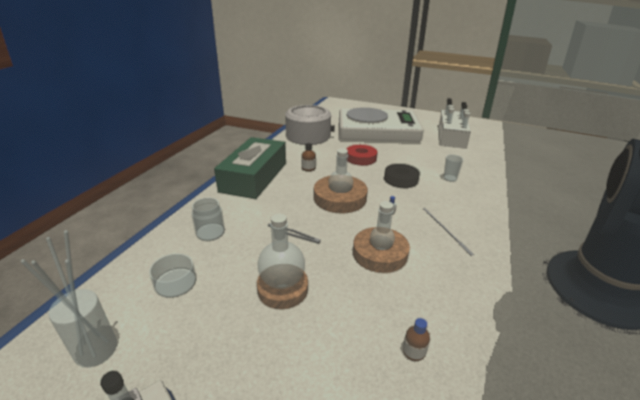

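The scene view shows the small flask at (410,190) on the medium ring, the medium flask at (299,190) on the large ring and the large flask at (445,270) on the small ring. Candidates for ring_spare are the black ring (285,149), the red ring (216,164, look-alike) and the grey bowl (104,185). I choose the black one. The amber bottle is the one with the black cap (210,212), the blue-capped one at (523,218) is a decoy, and the vial is at (342,176).

```bash
python3 - <<'E'
from h import *
from scipy.optimize import least_squares
boxes={'scene':dict(small=[410,225,475,318],medium=[372,160,440,237],large=[262,155,334,241],spare=[260,130,309,171]),
'side':dict(small=[250,210,315,308],medium=[348,195,414,276],large=[310,145,370,216],spare=[380,160,423,191])}
spec=dict(small=(25,48,15,22+144,'large'),medium=(30,59,21,19+107,'small'),large=(35,70,28,18+120,'medium'),spare=(30,50,20,None,None))
for n in boxes:
    im=cv2.imread(f'pics/{n}0.png'); d=np.load(f'{n}_d.npy'); C=cloud(n,d)
    for k,(l,t,r,b) in boxes[n].items():
        h,ro,ri,ht,_=spec[k]; P=C[t:b,l:r].reshape(-1,3); ok=d[t:b,l:r].ravel()>0; P=P[ok]
        col=im[t:b,l:r].reshape(-1,3)[ok].astype(int)
        cork=(col[:,2]-col[:,0]>35) if k!='spare' else col.max(1)<90
        top=P[cork&(abs(P[:,2]-h)<5)]
        def f(c):
            q=np.hypot(*(top[:,:2]-c).T); return np.maximum(q-ro,0)+np.maximum(ri-q,0)
        # outer-boundary fit: max radius in angular bins equals ro
        c=top[:,:2].mean(0)
        for _ in range(20):
            a=np.arctan2(*(top[:,:2]-c).T[::-1]); q=np.hypot(*(top[:,:2]-c).T); B=np.floor((a+np.pi)/(2*np.pi)*24).astype(int)%24
            E=[top[B==i][np.argmax(q[B==i])] for i in range(24) if (B==i).sum()>0]; E=np.array(E)[:,:2]
            s=least_squares(lambda x:np.hypot(*(E-x[:2]).T)-x[2],[*c,ro],loss='soft_l1',f_scale=2).x; c=s[:2]
        o=[n,k,'ring',c.round(1),'R',s[2].round(1),'n',len(top),'zmed',np.median(top[:,2]).round(1)]
        if ht: 
            T=P[(P[:,2]>ht-25)&(P[:,2]<ht+8)]; 
            o+=['stop',T.mean(0).round(1) if len(T) else None,len(T),'zmax',T[:,2].max().round(1) if len(T) else None,'std',T.std(0).round(1) if len(T) else None]
        print(*o)
i=0
im=cv2.imread('pics/scene0.png')[125:245,190:350]; cv2.imwrite('pics/crop1.png',cv2.resize(im,None,fx=4,fy=4,interpolation=cv2.INTER_CUBIC))
E
```

```text
scene small ring [583.1 241.9] R 46.8 n 630 zmed 25.5 stop [587.4 242.9 159.3] 324 zmax 169.3 std [7.  7.4 8.1]
scene medium ring [439.7  70. ] R 58.6 n 1153 zmed 30.5 stop [445.2  72.  118.6] 208 zmax 128.3 std [7.  7.2 8.1]
scene large ring [ 592.4 -106.1] R 69.5 n 1593 zmed 35.3 stop [ 596.4 -102.5  130.5] 211 zmax 141.3 std [7.  7.2 8.2]
scene spare ring [ 465.4 -271.4] R 50.0 n 749 zmed 30.1
side small ring [583.2 241.9] R 46.7 n 496 zmed 24.4 stop [581.  246.5 157.9] 330 zmax 167.9 std [7.2 7.  8.3]
side medium ring [441.2  69.6] R 58.6 n 1186 zmed 30.2 stop [440.5  75.2 117.4] 231 zmax 128.0 std [7.6 6.5 8.2]
side large ring [ 593.7 -106.2] R 69.5 n 1003 zmed 35.3 stop [ 592.2 -100.6  128.9] 149 zmax 140.4 std [7.5 6.6 8.4]
side spare ring [ 465.5 -267. ] R 45.9 n 396 zmed 30.7
```

View pics/crop1.png

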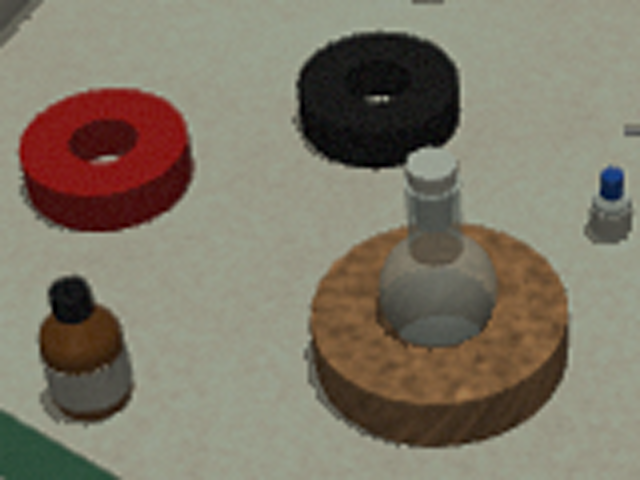

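The crop confirms that the black ring is the spare, with the red look-alike beside it and all flasks upright. Plan: large → spare, small → small ring, medium → medium ring, large → large ring.

```bash
python3 - <<'E'
from h import *
print(go([370,440,250]))
r=R.from_rotvec(bot.sense()['tool_rot'])
print(np.round(r.inv().apply(np.array([583.2-370,242-440,0]))/300,4))
E
```

```text
[-0.8739 -0.5445  0.    ]
[-8.404e-01 -4.842e-01 -1.000e-04]
```

```bash
python3 -m jog '[[[-0.874,-0.545,0],[0,0,0],1],[[-0.874,-0.545,0],[0,0,0],1],[[-0.874,-0.545,0],[0,0,0],1],[[-0.874,-0.545,0],[0,0,0],1],[[-0.874,-0.545,0],[0,0,0],1],[[-0.874,-0.545,0],[0,0,0],1]]' 40
python3 -m jog '[[[-0.84,-0.484,0],[0,0,0],1],[[-0.84,-0.484,0],[0,0,0],1],[[-0.84,-0.484,0],[0,0,0],1],[[-0.84,-0.484,0],[0,0,0],1],[[-0.84,-0.484,0],[0,0,0],1],[[-0.84,-0.484,0],[0,0,0],1],[[-0.84,-0.484,0],[0,0,0],1]]'
python3 - <<'E'
from h import *
im,d=read_camera('wrist'); cv2.imwrite('pics/w1.png',im[:,:,::-1])
print(go([583.2,242,250]),go([583.2,242,134]))
C=cloud('wrist',d); m=(d>0)&(abs(C[:,:,2]-163)<4)&(np.hypot(C[:,:,0]-583,C[:,:,1]-242)<40)
print(m.sum(),C[m].mean(0),C[m].min(0),C[m].max(0))
E
```

```text
t: 1.85
tool_pos: [374.9, 435.1, 250.4]
tool_rot: [0.37, 3.117, -0.002]
ft_force: [0.6, 0.8, -0.8]
gripper_width: 85.1
grasp_force: 0.0
t: 2.72
tool_pos: [582.2, 243.7, 249.8]
tool_rot: [-0.351, -3.121, -0.002]
ft_force: [-0.3, 0.3, 0.0]
gripper_width: 85.1
grasp_force: 0.0
[-0.006  -0.0062 -0.0007] [-0.0066 -0.0066  0.386 ]
850 [580.90582417 241.55383427 165.84892783] [569.31587157 228.49619567 159.00802042] [595.22845888 253.87448597 166.99768895]
```

View pics/w1.png

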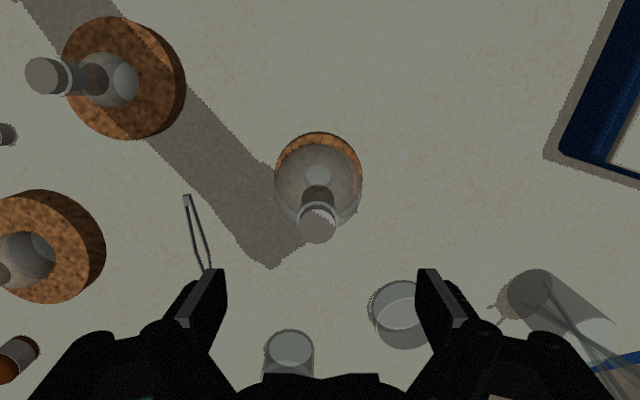

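The wrist view shows the large flask's stopper at (317,225), centred between the fingers, with nothing close by. I descend, close and lift.

```bash
python3 -m jog '[[[-0.003,-0.004,0.15],[0,0,0],1],[[-0.003,-0.004,0.3],[0,0,0],1],[[-0.003,-0.004,0.387],[0,0,0],1],[[-0.003,-0.004,0.387],[0,0,0],1],[[-0.003,-0.004,0.387],[0,0,0],1],[[-0.003,-0.004,0.387],[0,0,0],0.2],[[-0.003,-0.004,0.387],[0,0,0],0.2],[[-0.003,-0.004,0.387],[0,0,0],0.2]]' 40
python3 -m jog '[[[0,0,0],[0,0,0],0.2],[[0,0,0],[0,0,0],0.2],[[0,0,0],[0,0,0],0.2],[[0,0,0],[0,0,0],0.2],[[0,0,0],[0,0,0],0.2],[[0,0,0],[0,0,0],0.2]]' 40
```

```text
t: 3.78
tool_pos: [583.9, 240.6, 134.5]
tool_rot: [0.354, 3.121, 0.001]
ft_force: [0.4, 0.2, -0.2]
gripper_width: 32.1
grasp_force: 0.0
t: 4.53
tool_pos: [584.0, 240.6, 134.4]
tool_rot: [0.354, 3.121, 0.001]
ft_force: [-0.1, -1.0, 5.7]
gripper_width: 27.2
grasp_force: 39.4
```

```bash
python3 -m jog '[[[0,0,-0.05],[0,0,0],0.2],[[0,0,-0.15],[0,0,0],0.2],[[0,0,-0.3],[0,0,0],0.2],[[0,0,-0.45],[0,0,0],0.2],[[0,0,-0.53],[0,0,0],0.2],[[0,0,-0.53],[0,0,0],0.2],[[0,0,-0.53],[0,0,0],0.2]]' 40
python3 - <<'E'
from h import *
im,d=read_camera('scene'); cv2.imwrite('pics/s2.png',im[:,:,::-1])
im,d=read_camera('side'); cv2.imwrite('pics/d2.png',im[:,:,::-1])
s=bot.sense();a=go([528,0,293]);print(s['tool_pos'],a,go([465.4,-271.2,s['tool_pos'][2]])-a)
E
```

```text
t: 5.4
tool_pos: [582.8, 240.3, 291.3]
tool_rot: [-0.353, -3.119, 0.002]
ft_force: [-0.1, 0.1, -2.0]
gripper_width: 27.1
grasp_force: 39.6
[582.83814602 240.21233557 290.85483772] [-0.0011 -0.8213 -0.0053] [ 0.001  -0.9278  0.0092]
```

View pics/d2.png

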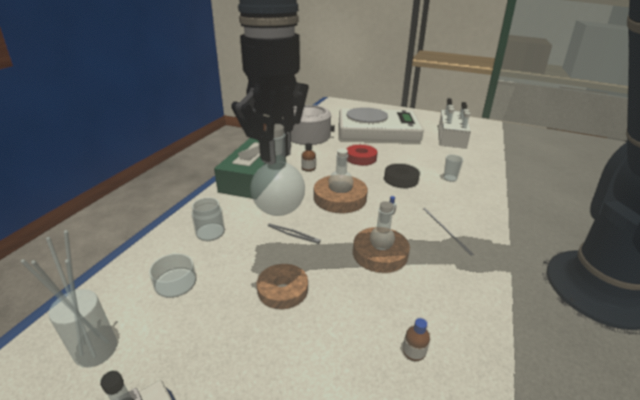

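The side view shows the large flask lifted and upright at (278,185), and the small ring empty at (283,287). I carry the flask to the spare ring.

```bash
python3 -m jog '[[[0,-0.15,0],[0,0,0],0.2],[[0,-0.3,0],[0,0,0],0.2],[[0,-0.45,0],[0,0,0],0.2],[[0,-0.6,0],[0,0,0],0.2],[[0,-0.75,0],[0,0,0],0.2],[[0,-0.82,0],[0,0,0],0.2],[[0,-0.82,0],[0,0,0],0.2]]' 40
python3 -m jog '[[[0,-0.15,0],[0,0,0],0.2],[[0,-0.3,0],[0,0,0],0.2],[[0,-0.45,0],[0,0,0],0.2],[[0,-0.6,0],[0,0,0],0.2],[[0,-0.75,0],[0,0,0],0.2],[[0,-0.9,0],[0,0,0],0.2],[[0,-0.928,0],[0,0,0],0.2],[[0,-0.928,0],[0,0,0],0.2]]' 40
python3 - <<'E'
from h import *
read_camera('side')
print([[go([465.4,-271.2,z])] for z in (250,150,138)], bot.sense()['tool_pos'])
im,d=read_camera('wrist'); cv2.imwrite('pics/w3.png',im[:,:,::-1])
E
```

```text
t: 6.38
tool_pos: [527.9, -1.0, 292.0]
tool_rot: [-0.36, -3.119, 0.001]
ft_force: [-0.5, 0.3, -2.0]
gripper_width: 26.8
grasp_force: 39.8
t: 7.38
tool_pos: [467.0, -269.4, 292.2]
tool_rot: [-0.352, -3.121, -0.002]
ft_force: [-0.7, 0.3, -1.8]
gripper_width: 27.2
grasp_force: 39.9
[[array([ 0.0043, -0.0102,  0.1408])], [array([ 0.004 , -0.0106,  0.4742])], [array([ 0.0039, -0.0107,  0.5142])]] [ 467.35716537 -268.56089966  292.25636147]
```

View pics/w3.png

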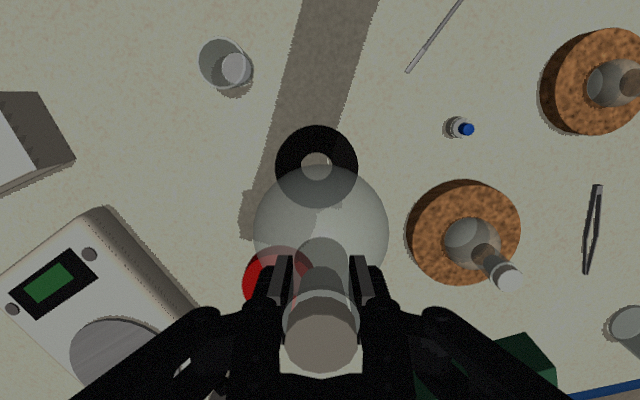

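The wrist view shows the flask held upright, with the black ring at (317,165) ahead of it and aligned laterally. I lower it.

```bash
python3 -m jog '[[[0.003,-0.007,0.15],[0,0,0],0.2],[[0.003,-0.007,0.3],[0,0,0],0.2],[[0.003,-0.007,0.42],[0,0,0],0.2],[[0.003,-0.007,0.48],[0,0,0],0.2],[[0.003,-0.007,0.5],[0,0,0],0.2],[[0.003,-0.007,0.507],[0,0,0],0.2],[[0.003,-0.007,0.507],[0,0,0],0.2]]' 40
python3 - <<'E'
from h import *
print([bot.sense()['tool_pos'],bot.sense()['ft_force']])
d=read_camera('scene')[1];C=cloud('scene',d);m=(d>0)&(C[:,:,2]>100)&(np.hypot(C[:,:,0]-465,C[:,:,1]+271)<60)
s=bot.sense();print(s['tool_pos'],s['ft_force'])
E
```

```text
t: 8.35
tool_pos: [465.7, -272.3, 141.5]
tool_rot: [0.353, 3.12, -0.0]
ft_force: [0.7, 0.2, -1.5]
gripper_width: 26.8
grasp_force: 40.1
[array([ 465.67567115, -272.27711047,  141.51277803]), array([ 0.71304594,  0.23600022, -1.47750695])]
[ 465.66169244 -272.42911586  141.62597344] [-0.02770586  0.16601954 -0.48968883]
```

```bash
python3 -m jog '[[[0,0.003,0.007],[0,0,0],0.2],[[0,0.003,0.014],[0,0,0],0.2],[[0,0.003,0.014],[0,0,0],0.2],[[0,0.003,0.014],[0,0,0],0.2]]' 40
```

```text
t: 8.9
tool_pos: [466.0, -271.8, 137.9]
tool_rot: [0.354, 3.12, 0.0]
ft_force: [0.0, -0.5, 5.9]
gripper_width: 27.1
grasp_force: 40.8
```

The force shows it seated. I open and rise.

```bash
python3 -m jog '[[[0,0,0],[0,0,0],0.4],[[0,0,0],[0,0,0],0.6],[[0,0,0],[0,0,0],1],[[0,0,0],[0,0,0],1],[[0,0,0],[0,0,0],1],[[0,0,-0.1],[0,0,0],1],[[0,0,-0.25],[0,0,0],1],[[0,0,-0.42],[0,0,0],1]]' 40
python3 - <<'E'
from h import *
im,d=read_camera('scene'); cv2.imwrite('pics/s4.png',im[:,:,::-1])
s=bot.sense(); print(s['tool_pos']); a=go([450,-100,260]);print(a,go([440.5,70,260])-a, go([440.5,70,95])-go([440.5,70,260]))
E
```

```text
t: 9.9
tool_pos: [464.7, -271.3, 263.4]
tool_rot: [-0.354, -3.12, -0.001]
ft_force: [0.9, -0.6, 0.7]
gripper_width: 85.5
grasp_force: 0.0
[ 467.92956721 -273.62963417  270.71147473]
[0.1885 0.5506 0.0326] [ 0.158   0.5451 -0.0027] [0.0064 0.001  0.5499]
```

View pics/s4.png

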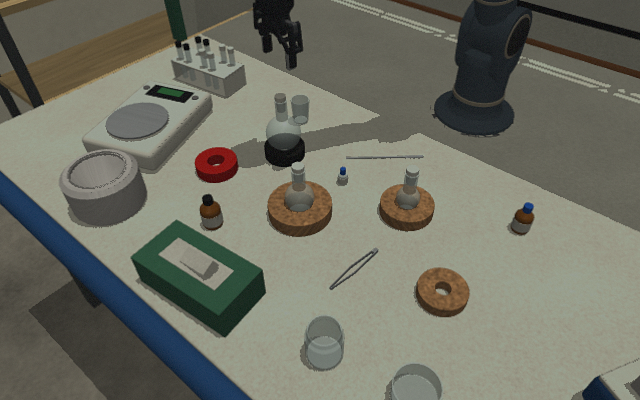

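The large flask stands upright on the black ring (284,130), and the small ring at (443,291) is empty. Next is the small flask.

```bash
python3 -m jog '[[[0.187,0.55,0],[0,0,0],1],[[0.187,0.55,0],[0,0,0],1],[[0.187,0.55,0],[0,0,0],1],[[0.187,0.55,0],[0,0,0],1]]' 40
python3 -m jog '[[[0.158,0.545,0],[0,0,0],1],[[0.158,0.545,0],[0,0,0],1],[[0.158,0.545,0],[0,0,0],1],[[0.158,0.545,0],[0,0,0],1],[[0.158,0.545,0],[0,0,0],1]]'
python3 - <<'E'
from h import *
im,d=read_camera('wrist')
C=cloud('wrist',d); m=(d>0)&(abs(C[:,:,2]-126)<4)&(np.hypot(C[:,:,0]-440,C[:,:,1]-70)<40)
print(m.sum(),C[m].mean(0),C[m].min(0),C[m].max(0))
s=bot.sense();print(s['tool_pos']);print(go([440.5,70,94]))
E
```

```text
t: 10.45
tool_pos: [447.2, -94.3, 262.4]
tool_rot: [-0.342, -3.123, -0.002]
ft_force: [0.3, -0.7, -0.3]
gripper_width: 85.4
grasp_force: 0.0
t: 11.08
tool_pos: [438.2, 70.2, 262.4]
tool_rot: [-0.357, -3.121, 0.001]
ft_force: [0.4, -1.3, 0.0]
gripper_width: 85.7
grasp_force: 0.0
726 [439.51242678  68.16107129 126.04001443] [427.37967408  55.51850468 122.02017012] [452.51492694  80.67664273 128.2848795 ]
[438.23233013  69.8734739  262.46501358]
[-0.0072  0.0024  0.5615]
```

```bash
python3 -m jog '[[[-0.005,0,0.2],[0,0,0],1],[[-0.005,0,0.38],[0,0,0],1],[[-0.005,0,0.5],[0,0,0],1],[[-0.005,0,0.561],[0,0,0],1],[[-0.005,0,0.561],[0,0,0],1],[[-0.005,0,0.561],[0,0,0],0.2],[[-0.005,0,0.561],[0,0,0],0.2],[[-0.005,0,0.561],[0,0,0],0.2]]' 40
python3 -m jog '[[[0,0,0],[0,0,0],0.2],[[0,0,0],[0,0,0],0.2],[[0,0,0],[0,0,0],0.2],[[0,0,0],[0,0,0],0.2],[[0,0,0],[0,0,0],0.2],[[0,0,0],[0,0,0],0.2]]' 40
```

```text
t: 12.12
tool_pos: [439.8, 71.5, 95.0]
tool_rot: [0.354, 3.12, 0.001]
ft_force: [-0.1, -0.5, 0.6]
gripper_width: 32.0
grasp_force: 0.2
t: 12.88
tool_pos: [439.6, 70.9, 94.8]
tool_rot: [0.355, 3.121, -0.0]
ft_force: [-0.4, -3.5, 6.2]
gripper_width: 27.1
grasp_force: 39.0
```

```bash
python3 -m jog '[[[0,0,-0.05],[0,0,0],0.2],[[0,0,-0.15],[0,0,0],0.2],[[0,0,-0.3],[0,0,0],0.2],[[0,0,-0.4],[0,0,0],0.2],[[0,0,-0.4],[0,0,0],0.2]]' 40
python3 - <<'E'
from h import *
s=bot.sense();print(s['tool_pos']);print(go([583.2,242,s['tool_pos'][2]]))
E
```

```text
t: 13.5
tool_pos: [440.7, 72.3, 216.3]
tool_rot: [0.353, 3.117, 0.004]
ft_force: [1.1, 0.4, -0.5]
gripper_width: 27.3
grasp_force: 39.1
[440.66144822  72.27185779 216.32529104]
[-0.3367  0.6576  0.0037]
```

```bash
python3 -m jog '[[[-0.08,0.16,0],[0,0,0],0.2],[[-0.16,0.32,0],[0,0,0],0.2],[[-0.24,0.48,0],[0,0,0],0.2],[[-0.32,0.62,0],[0,0,0],0.2],[[-0.338,0.658,0],[0,0,0],0.2],[[-0.338,0.658,0],[0,0,0],0.2],[[-0.338,0.658,0],[0,0,0],0.2]]' 40
python3 - <<'E'
from h import *
im,d=read_camera('wrist');im,d=read_camera('side')
s=bot.sense();print(s['tool_pos'],s['tool_rot']);print(go([583.2,242,100]))
E
```

```text
t: 14.38
tool_pos: [581.4, 239.5, 213.6]
tool_rot: [-0.356, -3.12, 0.002]
ft_force: [0.3, -0.6, -0.4]
gripper_width: 27.2
grasp_force: 39.2
[581.75490629 239.63399398 214.34846557] [-3.56498822e-01 -3.12081380e+00  7.76701647e-04]
[-0.0031  0.009   0.3812]
```

```bash
python3 -m jog '[[[-0.003,0.008,0.15],[0,0,0],0.2],[[-0.003,0.008,0.28],[0,0,0],0.2],[[-0.003,0.008,0.35],[0,0,0],0.2],[[-0.003,0.008,0.38],[0,0,0],0.2],[[-0.003,0.008,0.38],[0,0,0],0.2],[[-0.003,0.008,0.38],[0,0,0],0.2]]' 40
```

```text
t: 15.22
tool_pos: [584.5, 243.5, 101.7]
tool_rot: [0.354, 3.12, 0.002]
ft_force: [0.2, 0.5, 0.2]
gripper_width: 27.2
grasp_force: 39.2
```

```bash
python3 -m jog '[[[0.003,-0.004,0.008],[0,0,0],0.2],[[0.003,-0.004,0.015],[0,0,0],0.2],[[0.003,-0.004,0.02],[0,0,0],0.2],[[0.003,-0.004,0.02],[0,0,0],0.2],[[0.003,-0.004,0.02],[0,0,0],0.2]]' 40
```

```text
t: 15.85
tool_pos: [583.0, 242.4, 96.0]
tool_rot: [0.354, 3.121, 0.001]
ft_force: [-2.8, -1.8, 8.2]
gripper_width: 27.3
grasp_force: 40.5
```

Seated. I release and rise.

```bash
python3 -m jog '[[[0,0,0],[0,0,0],0.4],[[0,0,0],[0,0,0],0.6],[[0,0,0],[0,0,0],1],[[0,0,0],[0,0,0],1],[[0,0,0],[0,0,0],1],[[0,0,-0.1],[0,0,0],1],[[0,0,-0.25],[0,0,0],1],[[0,0,-0.45],[0,0,0],1]]' 40
python3 - <<'E'
from h import *
im,d=read_camera('scene');cv2.imwrite('pics/s5.png',im[:,:,::-1])
C=cloud('scene',d); m=(d>0)&(abs(C[:,:,2]-115)<13)&(np.hypot(C[:,:,0]-583,C[:,:,1]-242)<40)
print('stopper',m.sum(),C[m].mean(0),C[m].std(0))
s=bot.sense();print(s['tool_pos']);z=s['tool_pos'][2];a=go([585,70,z]);print(a,go([593,-106,z])-a)
E
```

```text
t: 16.85
tool_pos: [581.7, 242.0, 229.3]
tool_rot: [-0.353, -3.119, 0.003]
ft_force: [0.6, 0.8, -0.3]
gripper_width: 85.1
grasp_force: 0.0
stopper 263 [585.72089117 243.8736321  118.66120599] [6.95524953 7.50965666 8.00704332]
[586.26064724 243.76058049 239.54275987]
[-0.1257 -0.5654 -0.0037] [-0.1575 -0.5657 -0.0033]
```

```bash
python3 -m jog '[[[-0.126,-0.565,0],[0,0,0],1],[[-0.126,-0.565,0],[0,0,0],1],[[-0.126,-0.565,0],[0,0,0],1],[[-0.126,-0.565,0],[0,0,0],1]]' 40
python3 -m jog '[[[-0.157,-0.566,0],[0,0,0],1],[[-0.157,-0.566,0],[0,0,0],1],[[-0.157,-0.566,0],[0,0,0],1],[[-0.157,-0.566,0],[0,0,0],1],[[-0.157,-0.566,0],[0,0,0],1]]'
python3 - <<'E'
from h import *
im,d=read_camera('wrist')
C=cloud('wrist',d); m=(d>0)&(abs(C[:,:,2]-138)<4)&(np.hypot(C[:,:,0]-593,C[:,:,1]+106)<40)
print(m.sum(),C[m].mean(0),C[m].min(0),C[m].max(0))
s=bot.sense();print(s['tool_pos']);print(go([593,-106,106]))
E
```

```text
t: 17.4
tool_pos: [581.6, 62.8, 229.5]
tool_rot: [0.368, 3.119, -0.003]
ft_force: [0.2, 0.3, -0.2]
gripper_width: 84.9
grasp_force: 0.0
t: 18.02
tool_pos: [589.7, -105.7, 229.0]
tool_rot: [-0.351, -3.122, -0.002]
ft_force: [0.7, 0.4, 0.0]
gripper_width: 86.0
grasp_force: 0.0
1019 [ 592.08545909 -106.6025261   138.36922306] [ 580.09574671 -119.75122597  134.23718847] [605.58138548 -93.99686143 140.12986719]
[ 589.7619968  -104.91942234  228.96886511]
[-0.0115 -0.0017  0.4099]
```

View pics/s5.png

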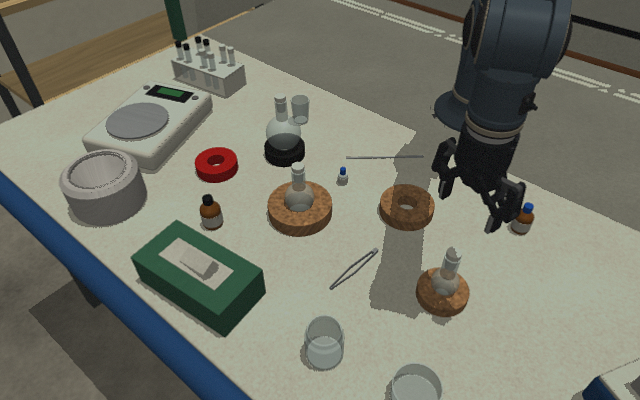

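The small flask is upright on the small ring (446,275), and the medium ring (407,207) is empty. Next is the medium flask.

```bash
python3 -m jog '[[[-0.01,-0.003,0.15],[0,0,0],1],[[-0.01,-0.003,0.3],[0,0,0],1],[[-0.01,-0.003,0.41],[0,0,0],1],[[-0.01,-0.003,0.41],[0,0,0],1],[[-0.01,-0.003,0.41],[0,0,0],1],[[-0.01,-0.003,0.41],[0,0,0],0.2],[[-0.01,-0.003,0.41],[0,0,0],0.2],[[-0.01,-0.003,0.41],[0,0,0],0.2]]' 40
python3 -m jog '[[[0,0,0],[0,0,0],0.2],[[0,0,0],[0,0,0],0.2],[[0,0,0],[0,0,0],0.2],[[0,0,0],[0,0,0],0.2],[[0,0,0],[0,0,0],0.2],[[0,0,0],[0,0,0],0.2]]' 40
python3 -m jog '[[[0,0,-0.05],[0,0,0],0.2],[[0,0,-0.15],[0,0,0],0.2],[[0,0,-0.3],[0,0,0],0.2],[[0,0,-0.4],[0,0,0],0.2],[[0,0,-0.4],[0,0,0],0.2]]' 40
python3 - <<'E'
from h import *
read_camera('side');s=bot.sense();print(s['tool_pos']);print(go([440.5,70,s['tool_pos'][2]]))
E
```

```text
t: 19.08
tool_pos: [592.4, -108.9, 107.0]
tool_rot: [0.354, 3.12, 0.0]
ft_force: [-0.1, -1.1, -0.0]
gripper_width: 32.5
grasp_force: 0.0
t: 19.82
tool_pos: [592.5, -108.5, 106.6]
tool_rot: [0.353, 3.121, 0.001]
ft_force: [0.4, 2.8, 4.5]
gripper_width: 26.8
grasp_force: 39.1
t: 20.45
tool_pos: [593.0, -110.2, 228.9]
tool_rot: [0.355, 3.116, -0.001]
ft_force: [0.3, 0.3, -0.9]
gripper_width: 27.3
grasp_force: 39.2
[ 591.90312106 -109.7114799   226.87130373]
[ 0.6264  0.4703 -0.0009]
```

```bash
python3 -m jog '[[[0.12,0.09,0],[0,0,0],0.2],[[0.24,0.18,0],[0,0,0],0.2],[[0.36,0.27,0],[0,0,0],0.2],[[0.48,0.36,0],[0,0,0],0.2],[[0.58,0.44,0],[0,0,0],0.2],[[0.626,0.47,0],[0,0,0],0.2],[[0.626,0.47,0],[0,0,0],0.2],[[0.626,0.47,0],[0,0,0],0.2]]' 40
python3 - <<'E'
from h import *
im,d=read_camera('wrist');im,d=read_camera('side');cv2.imwrite('pics/d6.png',im[:,:,::-1])
s=bot.sense();print(s['tool_pos'],s['tool_rot']);print(go([440.5,70,116]))
E
```

```text
t: 21.5
tool_pos: [441.4, 69.2, 226.1]
tool_rot: [0.357, 3.121, -0.001]
ft_force: [0.0, -0.7, -2.0]
gripper_width: 26.9
grasp_force: 39.3
[441.43032571  69.3290405  226.12750911] [ 3.57690265e-01  3.12106147e+00 -7.30943832e-04]
[0.0036 0.0016 0.3671]
```

View pics/d6.png

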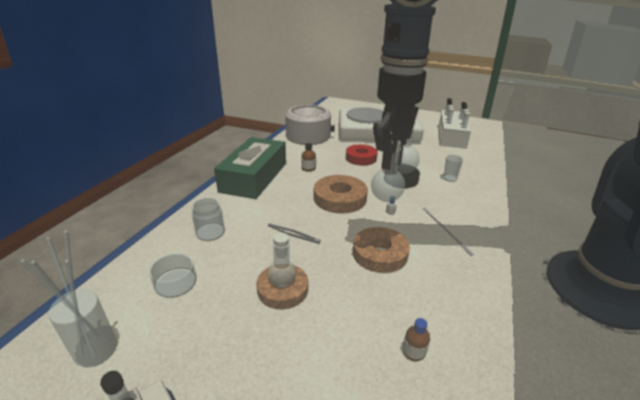

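The side view shows the medium flask at (388,183), held upright above the medium ring (381,250), and the large ring (341,193) empty.

```bash
python3 -m jog '[[[0.003,0.001,0.15],[0,0,0],0.2],[[0.003,0.001,0.28],[0,0,0],0.2],[[0.003,0.001,0.34],[0,0,0],0.2],[[0.003,0.001,0.367],[0,0,0],0.2],[[0.003,0.001,0.367],[0,0,0],0.2],[[0.003,0.001,0.367],[0,0,0],0.2]]' 40
```

```text
t: 22.35
tool_pos: [440.7, 71.0, 117.0]
tool_rot: [0.354, 3.12, 0.001]
ft_force: [-0.4, -0.8, -0.7]
gripper_width: 27.0
grasp_force: 39.3
```

```bash
python3 -m jog '[[[0,-0.002,0.008],[0,0,0],0.2],[[0,-0.002,0.015],[0,0,0],0.2],[[0,-0.002,0.021],[0,0,0],0.2],[[0,-0.002,0.021],[0,0,0],0.2],[[0,-0.002,0.021],[0,0,0],0.2]]' 40
```

```text
t: 22.98
tool_pos: [440.6, 70.4, 111.6]
tool_rot: [0.354, 3.12, 0.001]
ft_force: [-3.4, -2.3, 14.8]
gripper_width: 27.3
grasp_force: 41.2
```

```bash
python3 -m jog '[[[0,0,0],[0,0,0],0.4],[[0,0,0],[0,0,0],0.6],[[0,0,0],[0,0,0],1],[[0,0,0],[0,0,0],1],[[0,0,-0.1],[0,0,0],1],[[0,0,-0.25],[0,0,0],1],[[0,0,-0.45],[0,0,0],1],[[0,0,-0.5],[0,0,0],1]]' 40
python3 - <<'E'
from h import *
im,d=read_camera('scene');cv2.imwrite('pics/s7.png',im[:,:,::-1])
C=cloud('scene',d); m=(d>0)&(abs(C[:,:,2]-130)<15)&(np.hypot(C[:,:,0]-440,C[:,:,1]-70)<40)
print('stopper',m.sum(),C[m].mean(0),C[m].std(0),C[m].max(0))
s=bot.sense();print(s['tool_pos']);z=s['tool_pos'][2];a=go([455,-100,z]);print(a,go([465.4,-271.5,z])-a)
E
```

```text
t: 23.98
tool_pos: [441.5, 70.8, 263.5]
tool_rot: [0.353, 3.115, 0.005]
ft_force: [0.0, -0.3, -0.6]
gripper_width: 85.0
grasp_force: 0.0
stopper 227 [443.55476329  71.24030461 133.44569912] [6.87600489 7.40107978 8.82745185] [453.58725686  82.58865496 144.51803404]
[441.46667248  70.88275283 263.50025012]
[-0.1715 -0.545  -0.001 ] [-0.1618 -0.5494 -0.001 ]
```

View pics/s7.png

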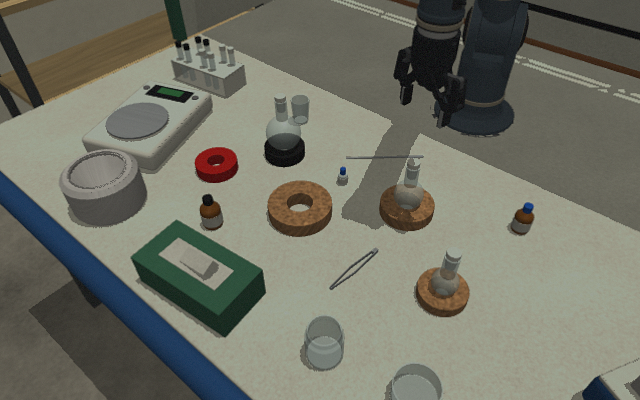

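The medium flask is upright on the medium ring (408,190). I go back for the large one on the black ring (284,130).

```bash
python3 -m jog '[[[-0.171,-0.545,0],[0,0,0],1],[[-0.171,-0.545,0],[0,0,0],1],[[-0.171,-0.545,0],[0,0,0],1],[[-0.171,-0.545,0],[0,0,0],1]]' 40
python3 -m jog '[[[-0.162,-0.549,0],[0,0,0],1],[[-0.162,-0.549,0],[0,0,0],1],[[-0.162,-0.549,0],[0,0,0],1],[[-0.162,-0.549,0],[0,0,0],1],[[-0.162,-0.549,0],[0,0,0],1]]'
python3 - <<'E'
from h import *
im,d=read_camera('wrist')
C=cloud('wrist',d); m=(d>0)&(abs(C[:,:,2]-166)<4)&(np.hypot(C[:,:,0]-465,C[:,:,1]+271)<40)
print(m.sum(),C[m].mean(0),C[m].min(0),C[m].max(0))
s=bot.sense();print(s['tool_pos']);print(go([465.4,-271.5,137]))
E
```

```text
t: 24.52
tool_pos: [451.9, -104.0, 258.3]
tool_rot: [-0.366, -3.117, 0.002]
ft_force: [-0.7, 0.6, 0.2]
gripper_width: 85.5
grasp_force: 0.0
t: 25.15
tool_pos: [463.6, -269.8, 258.5]
tool_rot: [-0.351, -3.119, -0.003]
ft_force: [0.1, 0.5, 0.8]
gripper_width: 85.5
grasp_force: 0.0
856 [ 463.63731085 -275.97601575  168.79522312] [ 451.89683514 -288.51934409  162.01633249] [ 477.60224882 -263.22546356  169.99932887]
[ 463.79763214 -269.40851161  258.75411336]
[-0.0076 -0.0062  0.4058]
```

```bash
python3 -m jog '[[[-0.006,-0.015,0.15],[0,0,0],1],[[-0.006,-0.015,0.3],[0,0,0],1],[[-0.006,-0.015,0.406],[0,0,0],1],[[-0.006,-0.015,0.406],[0,0,0],1],[[-0.006,-0.015,0.406],[0,0,0],1],[[-0.006,-0.015,0.406],[0,0,0],0.2],[[-0.006,-0.015,0.406],[0,0,0],0.2],[[-0.006,-0.015,0.406],[0,0,0],0.2]]' 40
python3 -m jog '[[[0,0,0],[0,0,0],0.2],[[0,0,0],[0,0,0],0.2],[[0,0,0],[0,0,0],0.2],[[0,0,0],[0,0,0],0.2],[[0,0,0],[0,0,0],0.2],[[0,0,0],[0,0,0],0.2]]' 40
python3 -m jog '[[[0,0,-0.05],[0,0,0],0.2],[[0,0,-0.15],[0,0,0],0.2],[[0,0,-0.3],[0,0,0],0.2],[[0,0,-0.4],[0,0,0],0.2],[[0,0,-0.4],[0,0,0],0.2]]' 40
python3 - <<'E'
from h import *
im,d=read_camera('side');cv2.imwrite('pics/d8.png',im[:,:,::-1]);s=bot.sense();print(s['tool_pos']);print(go([592.5,-106.5,s['tool_pos'][2]]))
E
```

```text
t: 26.2
tool_pos: [464.6, -276.7, 138.7]
tool_rot: [0.354, 3.12, -0.0]
ft_force: [-0.3, -0.4, -0.1]
gripper_width: 32.3
grasp_force: 0.0
t: 26.95
tool_pos: [465.0, -275.9, 138.6]
tool_rot: [0.353, 3.121, 0.002]
ft_force: [0.6, 3.5, 4.3]
gripper_width: 27.4
grasp_force: 39.0
t: 27.58
tool_pos: [465.2, -278.0, 260.8]
tool_rot: [0.354, 3.116, -0.003]
ft_force: [-0.9, 0.7, -2.0]
gripper_width: 26.8
grasp_force: 39.4
[ 464.19124093 -277.10652912  258.77764941]
[-2.892e-01  6.502e-01  1.000e-04]
```

View pics/d8.png

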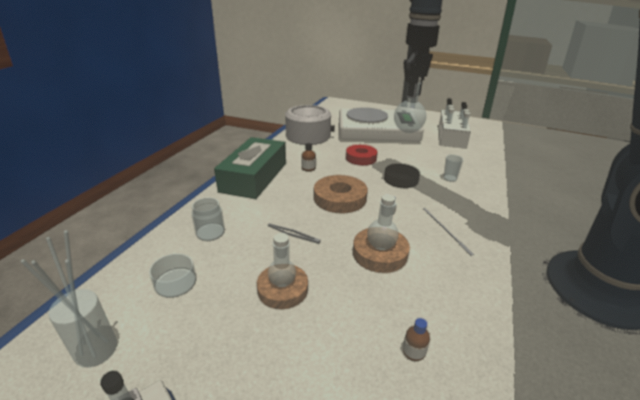

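The large flask is lifted (410,115) and the black ring (402,176) is empty again. I carry the flask to the large ring (341,193).

```bash
python3 -m jog '[[[-0.07,0.16,0],[0,0,0],0.2],[[-0.14,0.32,0],[0,0,0],0.2],[[-0.21,0.48,0],[0,0,0],0.2],[[-0.27,0.61,0],[0,0,0],0.2],[[-0.289,0.65,0],[0,0,0],0.2],[[-0.289,0.65,0],[0,0,0],0.2],[[-0.289,0.65,0],[0,0,0],0.2]]' 40
python3 - <<'E'
from h import *
read_camera('side');read_camera('side');s=bot.sense();print(s['tool_pos']);print(go([592.8,-106.3,143]))
E
```

```text
t: 28.5
tool_pos: [591.2, -108.1, 257.5]
tool_rot: [-0.359, -3.119, 0.002]
ft_force: [0.0, -0.1, -0.6]
gripper_width: 26.5
grasp_force: 39.9
[ 591.49778432 -107.94269201  258.04036974]
[-0.0031  0.0065  0.3835]
```

```bash
python3 -m jog '[[[-0.003,0.006,0.15],[0,0,0],0.2],[[-0.003,0.006,0.28],[0,0,0],0.2],[[-0.003,0.006,0.35],[0,0,0],0.2],[[-0.003,0.006,0.383],[0,0,0],0.2],[[-0.003,0.006,0.383],[0,0,0],0.2],[[-0.003,0.006,0.383],[0,0,0],0.2]]' 40
```

```text
t: 29.35
tool_pos: [594.5, -104.8, 144.4]
tool_rot: [0.354, 3.119, 0.0]
ft_force: [0.4, -0.3, -1.4]
gripper_width: 27.1
grasp_force: 40.0
```

```bash
python3 -m jog '[[[0.004,-0.005,0.008],[0,0,0],0.2],[[0.004,-0.005,0.016],[0,0,0],0.2],[[0.004,-0.005,0.022],[0,0,0],0.2],[[0.004,-0.005,0.022],[0,0,0],0.2],[[0.004,-0.005,0.022],[0,0,0],0.2]]' 40
```

```text
t: 29.98
tool_pos: [593.4, -106.7, 139.3]
tool_rot: [0.354, 3.118, -0.0]
ft_force: [-1.8, -0.8, 11.4]
gripper_width: 27.1
grasp_force: 41.9
```

```bash
python3 -m jog '[[[0,0,0],[0,0,0],0.4],[[0,0,0],[0,0,0],0.6],[[0,0,0],[0,0,0],1],[[0,0,0],[0,0,0],1],[[0,0,-0.1],[0,0,0],1],[[0,0,-0.25],[0,0,0],1],[[0,0,-0.45],[0,0,0],1],[[0,0,-0.5],[0,0,0],1]]' 40
python3 - <<'E'
from h import *
for n in ['scene','side']:
    im,d=read_camera(n);cv2.imwrite(f'pics/{n}9.png',im[:,:,::-1])
    C=cloud(n,d)
    for c,h in [((593,-106),168),((440,70),142),((583,242),127)]:
        m=(d>0)&(abs(C[:,:,2]-h+8)<18)&(np.hypot(C[:,:,0]-c[0],C[:,:,1]-c[1])<30)
        print(n,c,C[m].mean(0).round(1)-[*c,0],C[m].max(0)[2]-h)
E
```

```text
t: 30.98
tool_pos: [594.1, -106.2, 291.0]
tool_rot: [0.353, 3.114, 0.001]
ft_force: [0.0, -0.0, 0.2]
gripper_width: 85.6
grasp_force: 0.0
scene (593, -106) [  1.    2.5 159.7] 3.3780516249090624
scene (440, 70) [  3.6   1.3 133.8] 2.074250334842077
scene (583, 242) [  2.2   1.4 119.7] 4.73673636413514
side (593, -106) [ -3.4   5.2 158.7] 2.2253123604820075
side (440, 70) [ -1.1   4.7 132.8] 1.6405265320546505
side (583, 242) [ -3.7   5.3 118.9] 2.353625204404864
```

View pics/scene9.png

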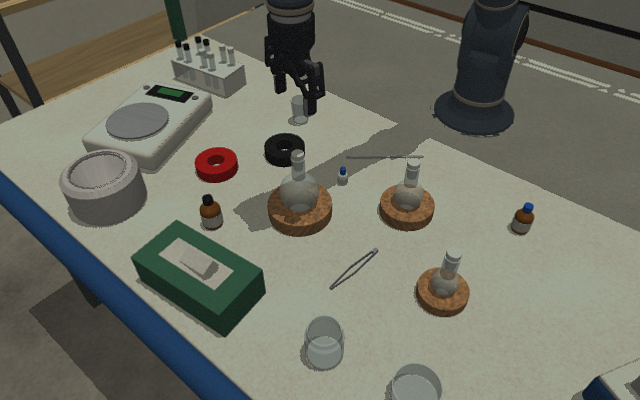

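View pics/side9.png

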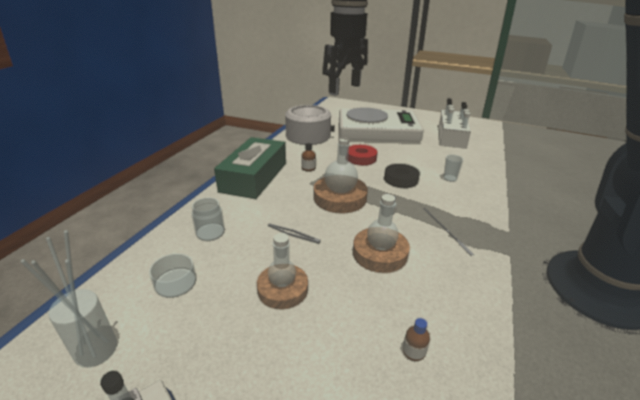

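Each flask is upright on its own ring, the black ring is empty and the bystanders are untouched.

```bash
python3 -c "
from station import bot
print(bot.close_job())"
```

```text
the job is handed in; nothing more can be done
None
```

The job is handed in at about 31 s: the final pictures show each flask seated upright on the cork ring of its size, the black rubber ring empty again, and the vial, tweezers and amber bottle where they were.

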